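# Hold the block balance at its red flag, then let it down

### The job

Take the green grip of the bench balance's spring lever and with it raise the loaded pan off its rest and bring the black needle's tip to the middle of the red flag, keeping it within the flag's width for six seconds without a break. Then let the pan gently back down onto its padded rest, let go of the grip and draw the hand clear. Work the beam by the grip alone: do not touch the beam, needle, pan or weights, do not let the beam swing fast or go over to its far stop, and leave the flag and the things lying around as they are.

Things in the scene. Friction and masses are not known exactly. Their poses are not given: they have to be found in the camera images.
- balance: fixed; base 200 x 500 x 20 mm; place and yaw (within 0.3 rad) differ each time. Origin: centre of the base's underside on the table; x = direction of the horizontal pivot axis, which lies 150 mm above the table above the origin; y = along the level beam towards the pan. Padded rest under the pan (+y end), far stop under the counterweight. All but lever and grip is below 275 mm
- beam (a joint): tilt of the beam about the balance's +x axis, rad: 0 level, positive = pan end (+y) up. Starts at its stop -0.30 (pan on the padded rest); far stop +0.30 (above 0.28 counts as gone over). Pivot damping only about 0.012 N m s/rad. Faster than 0.5 rad/s counts as swinging fast
- lever (a joint): angle of the spring lever relative to the beam, same axis and sign, rad; 0 = square to the beam, limits +-1.0. A torsion spring, nominal 0.28 N m/rad, damping 0.008 N m s/rad, between lever and beam centres the lever at 0 and turns the beam towards the lever. Lever's tilt from upright t = beam + lever. The pan leaves its rest at about lever = +0.15 to +0.8 (grip moved to -y)
- grip_mid (a point): middle of the green grip: a freely turning round sleeve, diameter 22 mm, 56 mm long, axis parallel to the balance's x. In the balance's frame it is at x = -110, y = -160 sin t, z = 150 + 160 cos t mm (t: the lever's tilt from upright). The 8 mm lever bar meets the sleeve's end nearer the beam, 28 mm off; the robot-side end is free. Take it from above, fingers on its +y and -y sides
- needle_tip (a point): tip of the black needle fixed to the beam, 115 mm from the pivot axis, straight above it when the beam is level; on the side away from the robot, 70 mm from the origin along the balance's +x. It moves 115 mm per rad of beam tilt, to -y of the balance as the pan rises
- flag_mark (a point): where the needle's tip is at the middle of the red flag (same 115 mm radius and plane as the tip). The flag is a red plate 24 mm wide just behind the needle, in front of the white scale; it is set anywhere within 0.12 rad of upright and must stay so
- yoke: aluminium beam 360 x 24 x 18 mm with pan, block, needle and weights fixed on it; origin on the pivot axis, its z tilts with the beam. Nominal moment of inertia of all this about the pivot 0.072 kg m2, moving mass 2.9 kg. Not to be touched
- bob: brass weight, diameter 60 mm, on the beam above the pivot (origin on the pivot axis). It makes the beam top-heavy: gravity turns it away from level with nominally 0.435 N m per rad of tilt (differing by up to 25 % each time), more than the lever spring gives back. So no fixed lever position holds the beam; it must be watched and corrected all the time. Not to be touched
- block: yellow wax block in a steel mould, 55 x 55 x 40 mm, fixed on the pan 190 mm from the pivot axis; nominally 0.35 kg, balanced by the counterweight at the other end. Its mass differs by up to 8 % (a steady torque of up to 0.06 N m either way). Origin: centre of its underside. Not to be touched
- dropper: bystander: red dropper bottle, diameter 44 mm, 100 mm high, origin under its centre
- mug: bystander: white mug, diameter 76 mm, 85 mm high, origin under its centre
- cassettes: bystander: grey open box 120 x 90 x 50 mm, origin under its centre

How it is judged:
By the outcome, as a careful person would: the job done as asked, in the order asked, and still so for the second after the job is handed in, with the robot touching nothing.
It also fails if it takes over 69 s, if anything falls off the work surface, if the arm or the gripper's body presses on something with over 40 N, if the wrist force passes 120 N, or if a joint passes its speed limit or range.

### The arm

A 6-joint arm with a two-finger parallel gripper is mounted at the origin on the work surface. World frame = base frame: x ahead of the robot, y to its left, z up, the work surface at z = 0. Lengths are in m, angles in rad, forces in N, time in s.
With the tool pointing down it reaches from about 0.275 to 0.75 m from the base axis. Payload 10.2 kg.
Tool frame: the origin (TCP) lies on the centre line of the jaws, within the pads' length; the fingertips stand 19 mm ahead of it and the grasp point (between the pads) is the TCP; z points along the fingers, y is the line along which they close (so a half turn about z gives the same grasp; the last joint's range is limited). The gripper opens to 85 mm and grips with 20 to 120 N. Pads are 22 mm wide; open, the fingers measure 114 mm over their backs; the gripper's body (76 mm by 85 mm) begins 54 mm behind the grasp point. The pads swing forward as they close: fully open they stand 13 mm farther back than shut.
Start: joints at [-1.433, 0.313, 1.498, -0, 1.331, -0.223], TCP at [0.185, -0.491, 0.226] pointing down, gripper open.
Joint ranges: [-2.94, 2.94], [-0.97, 2.17], [0.19, 2.56], [-1.23, 4.37], [0.02, 3.11], [-2.88, 2.88]. Speed limits (rad/s): [2.39, 2.39, 3.01, 3.14, 3.14, 3.14].

### API

Orientations are given as a rotation vector (axis times angle).
In Python, from bench import bot gives the robot as it stands. The module is installed in compiled form; this text tells all that it offers.
- The arm moves only by the shell command python3 -m pendant 'ROWS' [OPENING] [FORCE]. ROWS is JSON, one flat list of numbers, 6 for each row, row after row: the shift along the tool's x, y, z as a fraction of full scale, then the turn, a rotation vector about the tool's x, y, z as a fraction of full scale. A call has 1 to 5 rows; each row is the pose to reach, as a shift and turn from the pose commanded when the call began, along the tool's axes at that moment, turning the shorter way round; what a row does not reach only later rows make up. Full scale, the value 1, is 0.3 m for a shift and pi rad for a turn. A row lasts 1/12 s, in which the tool goes at most 41.7 mm and 7.16 degrees, less where a joint would pass 70% of its speed; a pose out of reach is approached as far as the arm can. A call with a number of a shift or a turn outside -1 to 1 is refused whole. A call with a gripper value outside its range is refused whole. OPENING is the opening, from -1 (shut) to 1 (fully open), set as the call begins (- or left out, the last holds). The fingers move at their own pace and stop on an object; FORCE is the grip in N (left out, the last holds). Time passes only in rows, so rows that repeat a pose let the fingers close. It gives the time, the measured TCP pose, the force, the opening and the grip force at its end, in the units of the state.
- bot.observe(): the state, without advancing time (a new reading comes with each control period).
- bot.capture(name): name is "scene" or "top"; returns the picture (400x640x3 uint8, red, green, blue); there is no depth.
- bot.camera_info(name): a dict with "fx", "fy", "cx", "cy" (pixels), "pose" (4x4, takes a point from camera to world coordinates). Camera axes: x right, y up, looking along -z (the intrinsics and any distortion apply to the point x, -y, -z); pixel columns grow to the right and rows downward; lengths in m; the calibration is good to about 2 mm. A picture is of the moment at which its call begins. camera_info takes no time and is no camera call.
- bot.job_done(): hands the job in; it is judged then, once.
The state is a dict: "time_s": time; "qpos": joint angles; "qd": joint speeds; "joint_efforts": joint torques, N m; "position": TCP position; "ee_rot": TCP orientation; "contact_force": force on the tool from outside, world axes, zero at the start; "moment": the same for the moment, N m; "finger_gap": finger opening in m; "grip_force": force on a finger pad.
Only numpy, scipy, OpenCV 4.12 (cv2) and the standard library are available. Lean on these libraries where they do the work, as an engineer would, in place of code of your own. Each camera call takes 0.05 s, during which the arm holds its last target. There are 200 camera calls.

## Working session

There is one attempt and no reset: what is moved stays moved. The work goes in short steps, Python scripts to look and compute and a shell command to move; the robot and the scene stay as the last step left them, time stands still between calls to the robot, and variables do not carry over. Pictures are saved under pics/ and viewed, at most 10 in all, crops included, and the job is handed in when it is done.

```bash
mkdir -p pics; python3 - <<'E'
from bench import bot
import cv2,numpy as np
np.set_printoptions(precision=4,suppress=True)
for n in("scene","top"):
    im=bot.capture(n); cv2.imwrite(f"pics/{n}0.png",im[:,:,::-1]); print(n,bot.camera_info(n))
print(bot.observe())
E
```

```text
scene {'fx': 368.2039167459627, 'fy': 368.2039167459627, 'cx': 317.1651080141248, 'cy': 198.94078098356803, 'pose': array([[-0.0853, -0.7502,  0.6557,  1.3753],
       [ 0.9963, -0.0567,  0.0647,  0.0694],
       [-0.0114,  0.6588,  0.7523,  1.1292],
       [ 0.    ,  0.    ,  0.    ,  1.    ]])}
top {'fx': 387.60485139948, 'fy': 387.60485139948, 'cx': 324.75929007708544, 'cy': 199.95299448213242, 'pose': array([[ 0.0167,  0.996 , -0.0878,  0.4568],
       [-0.9998,  0.0159, -0.01  ,  0.0019],
       [-0.0086,  0.088 ,  0.9961,  1.5565],
       [ 0.    ,  0.    ,  0.    ,  1.    ]])}
{'time_s': 0.1, 'qpos': array([-1.4334,  0.3134,  1.4983,  0.    ,  1.331 , -0.2235]), 'qd': array([-0.0006,  0.0002, -0.0019, -0.0008,  0.0013, -0.0026]), 'joint_efforts': array([  0.0019, -41.2902, -26.0144,  -0.0002,   0.003 ,  -0.    ]), 'position': array([ 0.1853, -0.491 ,  0.2251]), 'ee_rot': array([-3.0895, -0.5635, -0.0001]), 'contact_force': array([-0.2712, -0.917 ,  0.035 ]), 'moment': array([0.0257, 0.0438, 0.0412]), 'grip_force': 0.0, 'finger_gap': 0.08527753608444369}
```

View pics/scene0.png

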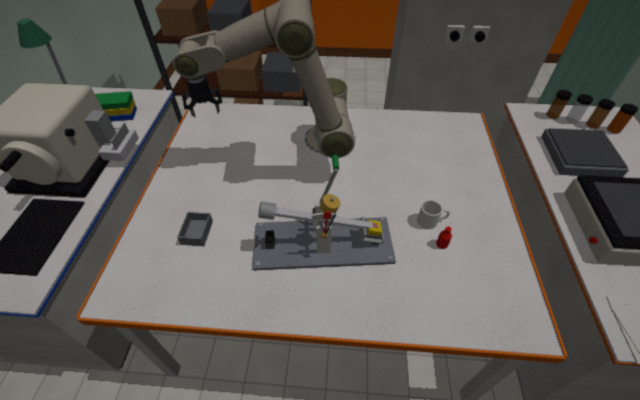

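View pics/top0.png

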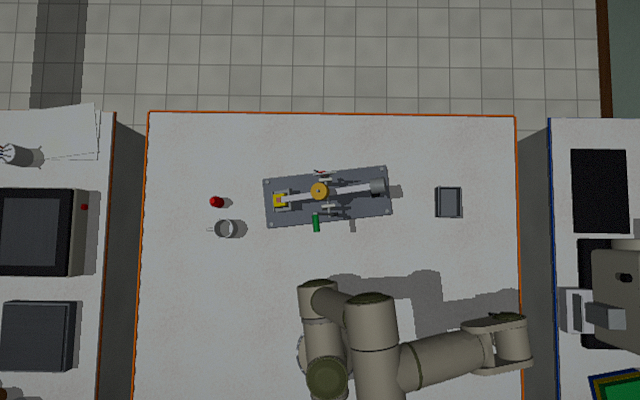

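```bash
python3 - <<'E'
import cv2,numpy as np
a=cv2.imread("pics/scene0.png")[145:275,245:405]; b=cv2.imread("pics/top0.png")[155:245,250:410]
cv2.imwrite("pics/crop0.png",np.vstack([cv2.resize(a,None,fx=3.6,fy=3.6,interpolation=0)[:320],cv2.resize(b,None,fx=3.6,fy=3.6,interpolation=0)[:270]]))
E
```

```text
(no output)
```

View pics/crop0.png

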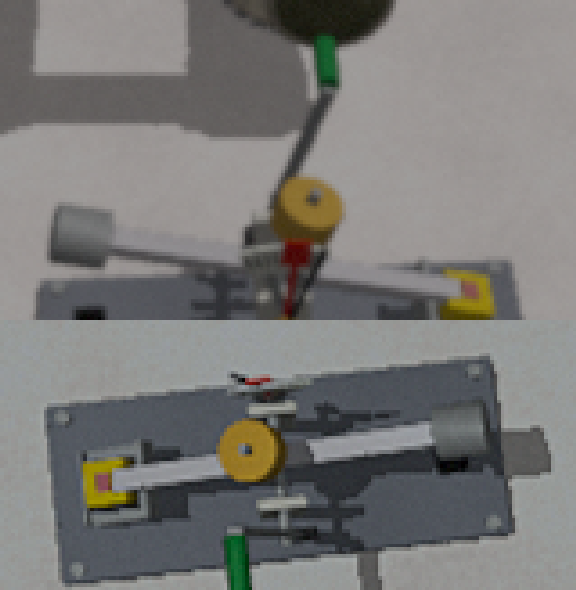

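```bash
cat > h.py <<'E'
import cv2,numpy as np
from bench import bot
np.set_printoptions(precision=4,suppress=True)
def ray(n,p):
    c=bot.camera_info(n);T=c["pose"]
    return T[:3,3],T[:3,:3]@np.array([(p[0]-c["cx"])/c["fx"],-(p[1]-c["cy"])/c["fy"],-1])
def onplane(n,p,nrm,d):
    o,v=ray(n,p); return o+v*(d-nrm@o)/(nrm@v)
def tri(p1,p2):
    o,v=ray("scene",p1);q,w=ray("top",p2)
    s=np.linalg.lstsq(np.c_[v,-w],q-o,rcond=None)[0]
    a,b=o+v*s[0],q+w*s[1]; return (a+b)/2,np.linalg.norm(a-b)
def big(m):
    n,l,s,c=cv2.connectedComponentsWithStats(m.astype(np.uint8)); i=1+np.argmax(s[1:,4]); return c[i],s[i],l==i
def hsv(im): return cv2.cvtColor(im,cv2.COLOR_RGB2HSV).astype(int)
E
python3 - <<'E'
from h import *
S=cv2.imread("pics/scene0.png")[:,:,::-1].copy();T=cv2.imread("pics/top0.png")[:,:,::-1].copy()
def screw(im,x,y):
    g=im.astype(float).mean(2);x,y=int(round(x)),int(round(y));w=g[y-3:y+4,x-3:x+4];w=np.clip(w-np.median(w)-8,0,None)
    Y,X=np.mgrid[y-3:y+4,x-3:x+4]; return np.array([(w*X).sum(),(w*Y).sum()])/w.sum()
z=np.array([0,0,1.])
P=[]
for c,r in((61,415),(474,370),(493,521),(77,569)):
    raw=(c/3.6+250-.4,(r-320)/3.6+155-.4);p=screw(T,*raw);P.append(onplane("top",p,z,.022));print(raw,p,P[-1])
P=np.array(P);o=P.mean(0);print("o",o,"sides",[np.linalg.norm(P[i]-P[i-1]) for i in range(4)])
# +y towards pan = image left
y=(P[0]-P[1]+P[3]-P[2])[:2];yaw=np.arctan2(-y[0],y[1]);print("yaw",yaw)
R=np.array([[np.cos(yaw),-np.sin(yaw),0],[np.sin(yaw),np.cos(yaw),0],[0,0,1]]);O=np.r_[o[:2],0]
for n,im in(("scene",S),("top",T)):
    H=hsv(im);g=(H[...,0]>50)&(H[...,0]<75)&(H[...,1]>150)&(H[...,2]>50)
    roi=np.zeros_like(g);roi[145:240,300:345]=1
    c,s,_=big(g&roi);print(n,"green",c,s); (cs:=c) 
    if n=="scene":gs=c
    else:gt=c
g,e=tri(gs,gt);print("grip world",g,e,"bal",R.T@(g-O))
t=-.3;print("expected",[-.11,-.16*np.sin(t),.15+.16*np.cos(t)], "world",O+R@np.array([-.11,-.16*np.sin(t),.15+.16*np.cos(t)]))
np.savez("bal.npz",R=R,O=O)
# scene features
H=hsv(S);roi=np.zeros(H.shape[:2],bool);roi[180:262,300:400]=1
red=((H[...,0]<6)|(H[...,0]>174))&(H[...,1]>170)&(H[...,2]>70)&roi
ye=(H[...,0]>14)&(H[...,0]<34)&(H[...,1]>110)&(H[...,2]>60)&roi
for nm,m in(("red",red),("yel",ye)):
    n,l,s,c=cv2.connectedComponentsWithStats(m.astype(np.uint8));print(nm,[(c[i],s[i]) for i in range(1,n) if s[i,4]>3])
print(H[200:232:1,322:334,0][::4]); 
E
```

```text
(266.5444444444445, 180.98888888888888) [266.3362 179.9624] [0.6685 0.2522 0.022 ]
(381.26666666666665, 168.48888888888888) [380.6279 166.7249] [ 0.729  -0.2038  0.022 ]
(386.5444444444445, 210.4333333333333) [386.5852 210.5503] [ 0.5538 -0.2281  0.022 ]
(270.98888888888894, 223.76666666666668) [270.9542 223.7699] [0.494  0.2287 0.022 ]
o [0.6113 0.0122 0.022 ] sides [np.float64(0.17608110553047077), np.float64(0.46007846755814863), np.float64(0.17684749682017764), np.float64(0.4607093954382899)]
yaw 0.13102792530899268
scene green [334.9153 160.5424] [332 155   6  13  59]
top green [315.4253 222.5057] [312 215   7  17  87]
grip world [0.4934 0.0428 0.3118] 0.000795307926630767 bal [-0.1129  0.0457  0.3118]
expected [-0.11, np.float64(0.04728323306581433), np.float64(0.30285383826009693)] world [0.4961 0.0448 0.3029]
red [(array([326.814 , 214.8605]), array([324, 212,   7,   9,  43], dtype=int32))]
yel [(array([329.3412, 203.0549]), array([321, 194,  19,  19, 255], dtype=int32)), (array([374.8   , 228.5097]), array([367, 220,  15,  16, 155], dtype=int32)), (array([323.5238, 234.7619]), array([321, 233,   7,   5,  21], dtype=int32))]
[[ 20  21  21  21  21  21  21  21  20  20  17  19]
 [ 20  20  20  21  20  21  21  21  21  21  21  21]
 [ 20  21  21  21  20  21  20  21  21  20  20  21]
 [ 20   7   3   5   7   4   4   5   5   8  18  20]
 [  6   1   0   0   1   0   1 179   1   3  12  68]
 [ 30  10   7   3   1   1  15  10  20  20  90 150]
 [  0 150   0   1   2   0  30 150 128 120 120 114]
 [135   2   2   1 178   8  30  18   8   0 116 113]]
```

```bash
cat >> h.py <<'E'
try:
    _b=np.load("bal.npz");R,O=_b["R"],_b["O"]
except Exception: pass
def bal(n,p,x):   # ray onto balance plane x -> (y,z-0.15)
    nr=R[:,0]; q=R.T@(onplane(n,p,nr,nr@O+x)-O); return np.array([q[1],q[2]-.15])
def proj(n,b):
    c=bot.camera_info(n);T=c["pose"];q=T[:3,:3].T@(O+R@np.array(b)-T[:3,3]);return np.array([c["cx"]+c["fx"]*q[0]/-q[2],c["cy"]-c["fy"]*q[1]/-q[2]])
def feats(S):
    H=hsv(S);roi=np.zeros(H.shape[:2],bool);roi[165:262,290:400]=1
    w=np.clip((H[...,1]-90)/60,0,1)*((H[...,0]>12)&(H[...,0]<36)&(H[...,2]>50)&roi)
    n,l,s,c=cv2.connectedComponentsWithStats((w>0).astype(np.uint8))
    i=[k for k in range(1,n) if s[k,4]>90]; out={}
    for k in i:
        Y,X=np.nonzero(l==k);ww=w[Y,X];p=np.array([(X*ww).sum(),(Y*ww).sum()])/ww.sum()
        out["bob" if p[0]<352 else "blk"]=(p,s[k,4])
    return out
E
python3 - <<'E'
from h import *
S=cv2.imread("pics/scene0.png")[:,:,::-1].copy();T=cv2.imread("pics/top0.png")[:,:,::-1].copy()
f=feats(S);print(f)
b=bal("scene",f["bob"][0],0);k=bal("scene",f["blk"][0],0);print("bob yz",b,np.arctan2(-b[0],b[1]),"blk",k,np.hypot(*k),np.arctan2(k[1],k[0]))
for th in(-.3,-.1,0,.1):print("tip",th,proj("scene",[.07,-.115*np.sin(th),.15+.115*np.cos(th)]),proj("top",[.07,-.115*np.sin(th),.15+.115*np.cos(th)]))
for x in(.07,.064):
    for r in range(211,226):
        a=S[r,318:336].astype(int);w=np.clip(a[:,0]-1.5*np.maximum(a[:,1],a[:,2]),0,None).astype(float)
        if w.sum()>0:
            c=318+(w*np.arange(18)).sum()/w.sum();q=bal("scene",(c,r),x);print(r,c.round(2),(w>15).sum(),q,"ang",np.arctan2(-q[0],q[1]).round(3),np.hypot(*q).round(3))
A=T[168:182,310:335].astype(int);w=np.clip(A[...,0]-1.5*np.maximum(A[...,1],A[...,2]),0,None)
Y,X=np.nonzero(w>15);W=w[Y,X];print("top red",310+(X*W).sum()/W.sum(),168+(Y*W).sum()/W.sum(),X.min()+310,X.max()+310,len(X))
cv2.imwrite("pics/c1.png",np.hstack([cv2.resize(S[185:240,300:345],None,fx=8,fy=8,interpolation=0),cv2.resize(T[160:190,300:340],(400,300),interpolation=0).repeat(1,0)[:300,:400] if 0 else cv2.copyMakeBorder(cv2.resize(T[160:190,300:340],(400,300),interpolation=0),0,140,0,0,0)])[:,:,::-1])
E
```

```text
{'bob': (array([329.2446, 203.2467]), np.int32(272)), 'blk': (array([374.8509, 228.5782]), np.int32(166))}
bob yz [0.0203 0.0821] -0.24235562139617142 blk [ 0.1829 -0.0654] 0.19422849882654 -0.3435795252429538
tip -0.3 [335.442  214.6561] [313.4226 168.7829]
tip -0.1 [328.0281 214.0261] [320.0028 167.7931]
tip 0 [324.2238 214.0689] [323.3837 167.3749]
tip 0.1 [320.4166 214.3513] [326.7686 167.0153]
211 327.35 7 [0.0093 0.1289] ang -0.072 0.129
212 327.15 7 [0.0087 0.1243] ang -0.07 0.125
213 326.97 7 [0.0082 0.1196] ang -0.069 0.12
214 326.85 7 [0.0079 0.1148] ang -0.069 0.115
215 326.77 7 [0.0077 0.11  ] ang -0.07 0.11
216 326.56 8 [0.0071 0.1052] ang -0.068 0.105
217 326.55 8 [0.0071 0.1003] ang -0.071 0.101
218 326.78 5 [0.0079 0.0954] ang -0.082 0.096
219 326.14 1 [0.0059 0.0906] ang -0.066 0.091
220 326.08 1 [0.0058 0.0856] ang -0.068 0.086
221 325.79 2 [0.0049 0.0806] ang -0.061 0.081
222 325.5 2 [0.0041 0.0757] ang -0.054 0.076
223 325.45 2 [0.004  0.0706] ang -0.056 0.071
224 325.46 2 [0.004  0.0655] ang -0.061 0.066
225 325.34 1 [0.0037 0.0604] ang -0.06 0.06
211 327.35 7 [0.0098 0.1216] ang -0.08 0.122
212 327.15 7 [0.0092 0.1169] ang -0.078 0.117
213 326.97 7 [0.0087 0.1121] ang -0.077 0.112
214 326.85 7 [0.0084 0.1073] ang -0.078 0.108
215 326.77 7 [0.0082 0.1025] ang -0.08 0.103
216 326.56 8 [0.0076 0.0976] ang -0.077 0.098
217 326.55 8 [0.0076 0.0927] ang -0.081 0.093
218 326.78 5 [0.0083 0.0877] ang -0.095 0.088
219 326.14 1 [0.0064 0.0829] ang -0.077 0.083
220 326.08 1 [0.0062 0.0779] ang -0.08 0.078
221 325.79 2 [0.0053 0.0729] ang -0.073 0.073
222 325.5 2 [0.0045 0.0679] ang -0.066 0.068
223 325.45 2 [0.0044 0.0628] ang -0.069 0.063
224 325.46 2 [0.0044 0.0576] ang -0.077 0.058
225 325.34 1 [0.0041 0.0525] ang -0.077 0.053
top red 320.73693693693696 171.73243243243243 318 324 10
```

View pics/c1.png

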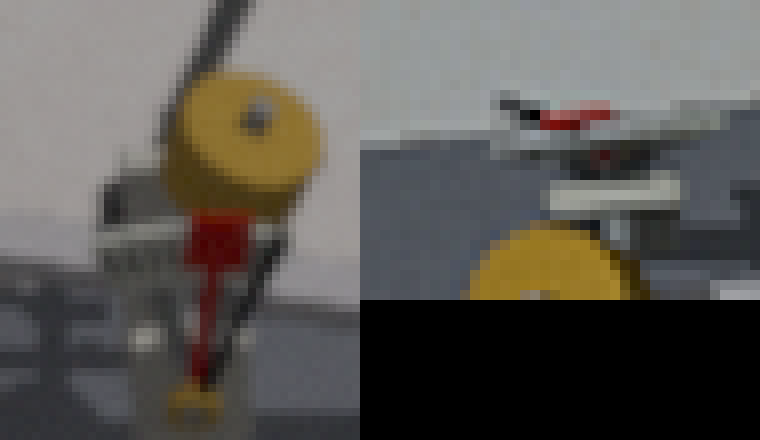

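```bash
cat > rem.py <<'E'
import sys
from h import *
from scipy.spatial.transform import Rotation as Ro
s=bot.observe();Q=Ro.from_rotvec(s["ee_rot"]);M=Q.as_matrix()
t=np.array([float(a) for a in sys.argv[1:4]])
y=-R[:,1];des=np.c_[R[:,0],y,[0,0,-1.]]
print(s["time_s"],"pos",s["position"],"F",s["contact_force"],"gap",s["finger_gap"],"grip",s["grip_force"])
print("shift fs",M.T@(t-s["position"])/.3,"turn fs",Ro.from_matrix(M.T@des).as_rotvec()/np.pi)
E
A='0.1,0,-0.63,0,0,0.073'
python3 -m pendant '[0.1,0,-0.63,0,0,0.073,0.1,0,-0.63,0,0,0.073,0.1,0,-0.63,0,0,0.073,0.1,0,-0.63,0,0,0.073,0.1,0,-0.63,0,0,0.073]' 1 40
python3 rem.py .495 .044 .41
```

```text
time_s: 0.52
position: [0.2139, -0.4802, 0.4189]
ee_rot: [3.13, 0.207, 0.001]
contact_force: [0.5, -0.0, 0.1]
finger_gap: 0.0858
grip_force: 0.0
0.5167 pos [ 0.2139 -0.4802  0.4189] F [ 0.5021 -0.0222  0.067 ] gap 0.0857758572644141 grip 0.0
shift fs [ 1.1587 -1.6091  0.0224] turn fs [ 0.0015 -0.0001  0.0003]
```

```bash

python3 -m pendant '[0.387,-0.537,0,0,0,0,0.387,-0.537,0,0,0,0,0.387,-0.537,0,0,0,0,0.387,-0.537,0,0,0,0,0.387,-0.537,0,0,0,0]' >/dev/null
python3 -m pendant '[0.387,-0.537,0,0,0,0,0.387,-0.537,0,0,0,0,0.387,-0.537,0,0,0,0,0.387,-0.537,0,0,0,0,0.387,-0.537,0,0,0,0]' >/dev/null
python3 -m pendant '[0.387,-0.537,0,0,0,0,0.387,-0.537,0,0,0,0,0.387,-0.537,0,0,0,0,0.387,-0.537,0,0,0,0,0.387,-0.537,0,0,0,0]'
python3 rem.py .495 .044 .305
python3 - <<'E'
from h import *
S=bot.capture("scene");f=feats(S);print(f)
T=bot.capture("top")
cv2.imwrite("pics/c2.png",np.hstack([cv2.resize(S[80:240,260:400],(560,600)),cv2.copyMakeBorder(cv2.resize(T[150:290,290:350],(240,560)),0,40,0,0,0)])[:,:,::-1])
E
```

```text
time_s: 1.77
position: [0.496, 0.0471, 0.4142]
ee_rot: [-3.134, -0.209, 0.001]
contact_force: [-0.1, -0.8, 0.5]
finger_gap: 0.0854
grip_force: 0.0
1.7667 pos [0.496  0.0471 0.4142] F [-0.1121 -0.759   0.5135] gap 0.08539717889344065 grip 0.0
shift fs [-0.0044  0.0101  0.364 ] turn fs [-0.0002  0.0002  0.0006]
{'bob': (array([329.2287, 203.2533]), np.int32(271)), 'blk': (array([374.8636, 228.5687]), np.int32(167))}
```

View pics/c2.png

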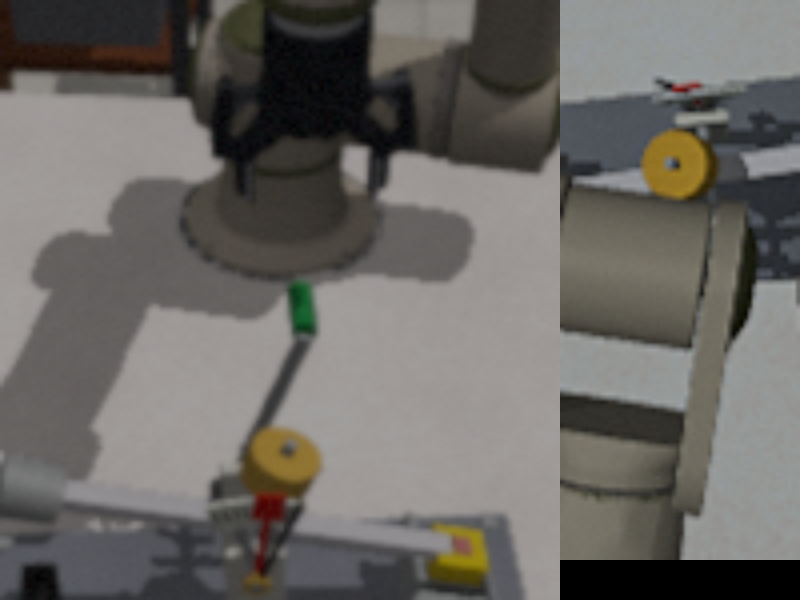

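```bash

python3 -m pendant '[-0.004,0.01,0.1,0,0,0,-0.004,0.01,0.2,0,0,0,-0.004,0.01,0.3,0,0,0,-0.004,0.01,0.364,0,0,0,-0.004,0.01,0.364,0,0,0]' 
python3 -m pendant '[0,0,0,0,0,0,0,0,0,0,0,0,0,0,0,0,0,0,0,0,0,0,0,0,0,0,0,0,0,0]' -1 40
python3 -m pendant '[0,0,0,0,0,0,0,0,0,0,0,0,0,0,0,0,0,0,0,0,0,0,0,0,0,0,0,0,0,0]'
python3 rem.py .495 .044 .305
python3 - <<'E'
from h import *
S=bot.capture("scene");f=feats(S);print(f)
s=bot.observe();print("bal",R.T@(s["position"]-O))
cv2.imwrite("pics/c3.png",cv2.resize(S[90:240,260:400],(560,600))[:,:,::-1])
E
```

```text
time_s: 2.28
position: [0.4929, 0.0406, 0.3016]
ee_rot: [-3.133, -0.205, 0.011]
contact_force: [0.4, 0.5, 0.0]
finger_gap: 0.0854
grip_force: 0.0
time_s: 2.7
position: [0.4948, 0.041, 0.3062]
ee_rot: [3.134, 0.206, 0.002]
contact_force: [0.1, -0.2, -0.6]
finger_gap: 0.0254
grip_force: 0.0
time_s: 3.12
position: [0.4945, 0.041, 0.3053]
ee_rot: [3.135, 0.206, -0.0]
contact_force: [0.0, 0.3, 0.4]
finger_gap: -0.0
grip_force: 0.1
3.1167 pos [0.4945 0.041  0.3053] F [0.0347 0.2886 0.4331] gap -3.677288794298878e-05 grip 0.10530942119657993
shift fs [ 0.0029 -0.0097  0.0011] turn fs [0.     0.     0.0001]
{'bob': (array([329.2391, 203.1914]), np.int32(271)), 'blk': (array([374.8462, 228.5527]), np.int32(165))}
bal [-0.1121  0.0438  0.3052]
```

View pics/c3.png

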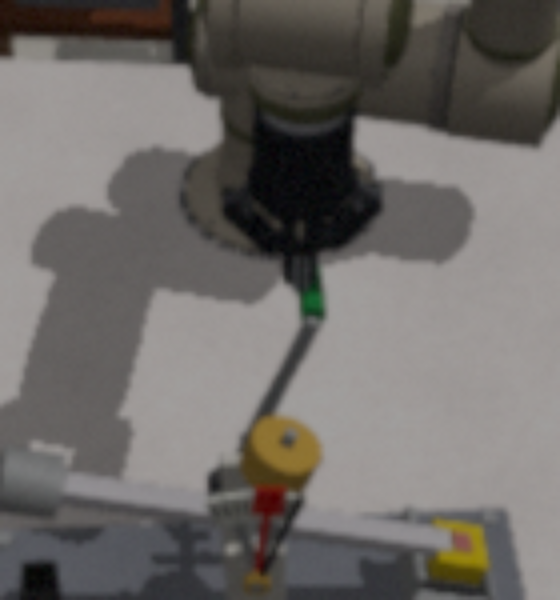

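```bash
python3 - <<'E'
from h import *
s=bot.observe();p=R.T@(s["position"]-O)
print("tcp px",proj("scene",p),"tip",proj("scene",p-[0,0,.019]),proj("scene",p+[.011,0,-.019]))
for x in(-.138,-.11,-.082):print(x,proj("scene",[x,.0473,.303]),proj("top",[x,.0473,.303]))
S=bot.capture("scene")
for im in(cv2.imread("pics/scene0.png")[:,:,::-1].copy(),S):
    H=hsv(im);g=(H[...,0]>48)&(H[...,0]<80)&(H[...,1]>120)&(H[...,2]>25);g[:145]=0;g[185:]=0;g[:,:300]=0;g[:,360:]=0
    print(big(g)[:2])
    for r in range(150,174):print(r,''.join('#' if v else '.' for v in g[r,322:348]),end='\n')
cv2.imwrite("pics/c4.png",cv2.resize(S[130:190,305:365],(600,600),interpolation=0)[:,:,::-1])
E
```

```text
tcp px [334.4218 162.243 ] tip [334.2841 166.473 ] [334.5399 168.8002]
-0.138 [334.8766 157.3136] [316.0038 230.3732]
-0.11 [335.5405 163.1297] [315.033  221.7383]
-0.082 [336.225  169.1273] [314.066  213.1374]
(array([334.9118, 160.4118]), array([332, 154,   6,  14,  68], dtype=int32))
150 ..........................
151 ..........................
152 ..........................
153 ..........................
154 ............##............
155 ..........######..........
156 ..........######..........
157 ..........######..........
158 ...........#####..........
159 ...........#####..........
160 ...........#####..........
161 ...........#####..........
162 ...........#####..........
163 ...........#####..........
164 ...........#####..........
165 ...........#####..........
166 ............####..........
167 ............####..........
168 ..........................
169 ..........................
170 ..........................
171 ..........................
172 ..........................
173 ..........................
(array([337.64, 164.6 ]), array([336, 161,   4,   8,  25], dtype=int32))
150 ..........................
151 ..........................
152 ..........................
153 ..........................
154 ..........................
155 ..........................
156 ..........................
157 ..........................
158 ..........................
159 ..........................
160 ..........................
161 ................#.........
162 ...............###........
163 ..............####........
164 ..............####........
165 ..............####........
166 ..............####........
167 ..............####........
168 .................#........
169 ..........................
170 ..........................
171 ..........................
172 ..........................
173 ..........................
```

View pics/c4.png

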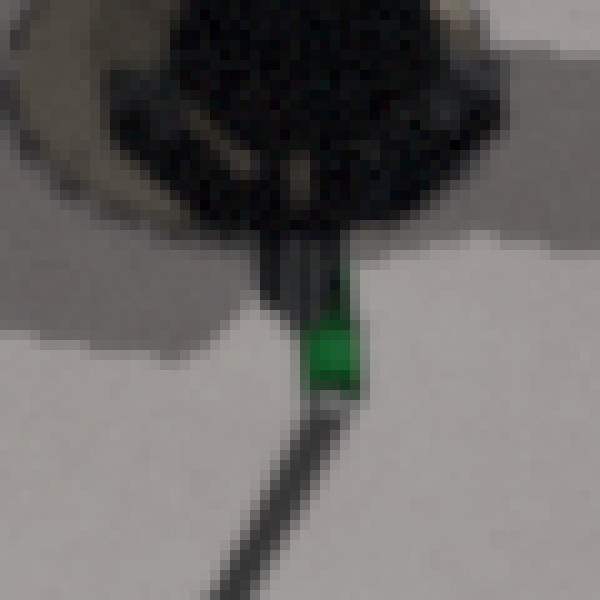

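```bash

python3 -m pendant '[0,0,-0.03,0,0,0,0,0,-0.09,0,0,0,0,0,-0.15,0,0,0,0,0,-0.2,0,0,0,0,0,-0.2,0,0,0]'
python3 - <<'E'
from h import *
S=bot.capture("scene");s=bot.observe();p=R.T@(s["position"]-O);print(p)
print("tcp px",proj("scene",p),"tip",proj("scene",p-[0,0,.019]),"near face",proj("scene",p+[.011,0,-.019]))
H=hsv(S);g=(H[...,0]>48)&(H[...,0]<80)&(H[...,1]>120)&(H[...,2]>25);g[:145]=0;g[185:]=0;g[:,:300]=0;g[:,360:]=0
print(big(g)[:2])
cv2.imwrite("pics/c5.png",cv2.resize(S[120:180,305:365],(600,600),interpolation=0)[:,:,::-1])
E
```

```text
time_s: 3.63
position: [0.4952, 0.0409, 0.3686]
ee_rot: [3.134, 0.206, 0.008]
contact_force: [0.2, 0.2, -0.1]
finger_gap: 0.0008
grip_force: 0.0
[-0.1117  0.0437  0.3666]
tcp px [334.881  147.9369] tip [334.7322 152.5102] near face [335.0011 154.8434]
(array([335.4912, 161.4561]), array([333, 155,   6,  13,  57], dtype=int32))
```

View pics/c5.png

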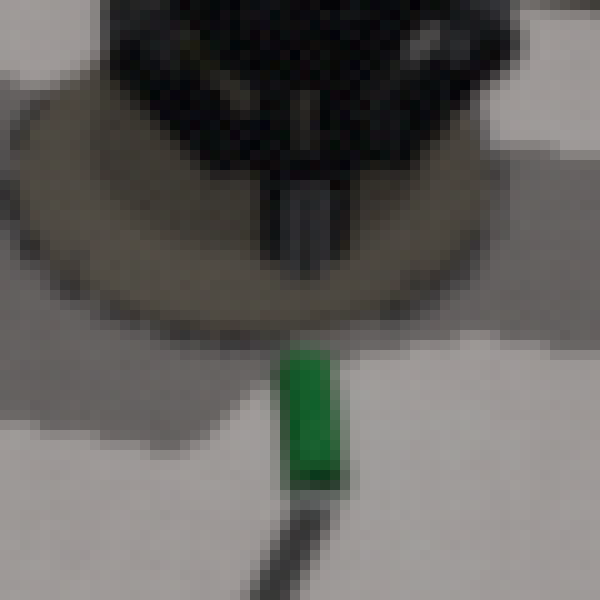

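```bash

python3 -m pendant '[0,0,0,0,0,0,0,0,0,0,0,0,0,0,0,0,0,0,0,0,0,0,0,0,0,0,0,0,0,0]' 1 >/dev/null
python3 -m pendant '[0,-0.01,0.07,0,0,0,0,-0.01,0.14,0,0,0,0,-0.01,0.21,0,0,0,0,-0.01,0.28,0,0,0,0,-0.01,0.28,0,0,0]' 
python3 -m pendant '[0,0,0,0,0,0,0,0,0,0,0,0,0,0,0,0,0,0,0,0,0,0,0,0,0,0,0,0,0,0]' -1 40
python3 -m pendant '[0,0,0,0,0,0,0,0,0,0,0,0,0,0,0,0,0,0,0,0,0,0,0,0,0,0,0,0,0,0]'
python3 - <<'E'
from h import *
S=bot.capture("scene");s=bot.observe();p=R.T@(s["position"]-O);print(p,feats(S))
H=hsv(S);g=(H[...,0]>48)&(H[...,0]<80)&(H[...,1]>120)&(H[...,2]>25);g[:145]=0;g[185:]=0;g[:,:300]=0;g[:,360:]=0
print(big(g)[:2])
cv2.imwrite("pics/c6.png",cv2.resize(S[130:190,305:365],(600,600),interpolation=0)[:,:,::-1])
E
```

```text
time_s: 4.52
position: [0.4927, 0.0442, 0.2778]
ee_rot: [-3.133, -0.206, 0.01]
contact_force: [-0.0, -0.3, -0.7]
finger_gap: 0.0854
grip_force: 0.0
time_s: 4.93
position: [0.4944, 0.044, 0.2821]
ee_rot: [3.135, 0.206, 0.002]
contact_force: [0.1, 0.4, -0.2]
finger_gap: 0.0259
grip_force: 0.0
time_s: 5.35
position: [0.4943, 0.0442, 0.2819]
ee_rot: [-3.135, -0.207, -0.002]
contact_force: [-1.1, 1.8, 5.0]
finger_gap: 0.0203
grip_force: 39.1
[-0.1119  0.0469  0.2819] {'bob': (array([329.2284, 203.243 ]), np.int32(270)), 'blk': (array([374.8437, 228.5802]), np.int32(165))}
(array([335.2432, 161.2568]), array([332, 155,   7,  13,  74], dtype=int32))
```

View pics/c6.png

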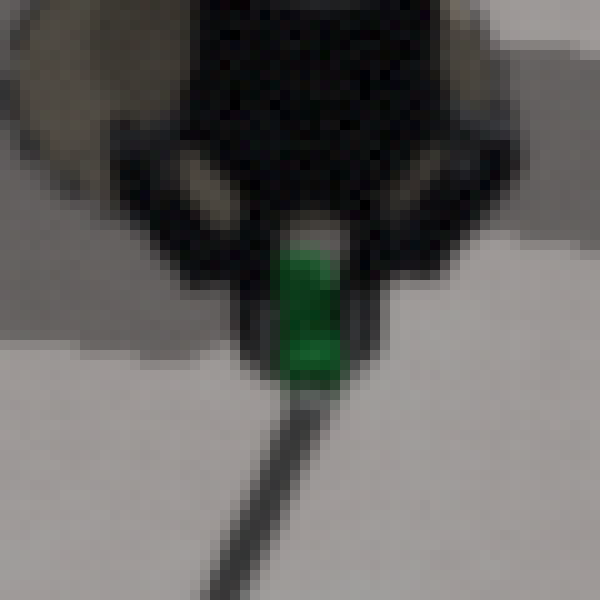

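```bash
cat > look.py <<'E'
# usage: look.py nrows yfs [ref]   (yfs: y shift typed in the last call, reached over rampRows rows)
import sys,json,os
from h import *
from scipy.linalg import solve_discrete_are
from scipy.integrate import odeint
I,G,k,d=.072,.435,.28,.02; RAMP=2/12; TOT=4/12+.1
n=int(sys.argv[1]);yf=float(sys.argv[2]);ref=float(sys.argv[3]) if len(sys.argv)>3 else -.09
st=json.load(open("st.json")) if os.path.exists("st.json") else dict(y=.0473,time=bot.observe()["time_s"],x=None,P=None)
t0=-np.arcsin(st["y"]/.16);y1=st["y"]-.3*yf;t1=-np.arcsin(y1/.16)
def meas():
    tm=bot.observe()["time_s"];S=bot.capture("scene");f=feats(S)
    b=bal("scene",f["bob"][0],0);q=bal("scene",f["blk"][0],0)
    tb=np.arctan2(-b[0],b[1])+.2424-.3;tq=np.arctan2(q[1],q[0])+.3436-.3
    return tm,.35*tb+.65*tq,tb,tq,S
M=[meas(),meas()];now=bot.observe()
A=np.array([[0,1,0],[(G-k)/I,-d/I,1/I],[0,0,0]]);B=np.array([0,k/I,0])
def step(x,P,ta,tb,beg):
    dt=.005
    while ta<tb-1e-6:
        h=min(dt,tb-ta);u=t0+(t1-t0)*np.clip((ta-beg-.04)/RAMP,0,1)
        x=x+h*(A@x+B*u);F=np.eye(3)+h*A;P=F@P@F.T+h*np.diag([1e-6,4e-4,1e-4]);ta+=h
    return x,P
x=None if st["x"] is None else np.array(st["x"]);P=None if x is None else np.array(st["P"])
th=M[1][1]
if x is None and th>-.292:
    x=np.array([th,min(max((M[1][1]-M[0][1])/.05,0),.3),.3*(G-k)-k*(t1-.02)]);P=np.diag([1e-6,.02**2,.03**2]);x,P=step(x,P,M[1][0],now["time_s"],st["time"]);print("LIFTED")
elif x is not None:
    ta=st["time"]
    for m in M:
        x,P=step(x,P,ta,m[0],st["time"]);ta=m[0];H=np.array([1,0,0])
        K=P@H/(P[0,0]+.0015**2);print("innov %.4f"%(m[1]-x[0]),end=" ");x=x+K*(m[1]-x[0]);P=P-np.outer(K,H@P)
    x,P=step(x,P,ta,now["time_s"],st["time"])
pb=R.T@(now["position"]-O)
print("t=%.2f th %.4f %.4f (bob %.3f blk %.3f) tilt cmd %.3f meas %.3f  F %s grip %.0f z %.4f"%(now["time_s"],M[0][1],th,M[1][2],M[1][3],t1,-np.arcsin(pb[1]/.16),now["contact_force"].round(1),now["grip_force"],pb[2]))
if x is not None:
    print("x",x,"w sd %.3f"%P[1,1]**.5)
    from scipy.linalg import expm
    E=expm(np.block([[A[:2,:2],B[:2,None]],[np.zeros((1,3))]])*TOT);Ad,Bd=E[:2,:2],E[:2,2:]
    X=solve_discrete_are(Ad,Bd,np.diag([1,.3]),np.array([[.03]]));Kl=np.linalg.solve(Bd.T@X@Bd+.03,Bd.T@X@Ad)[0]
    r=np.clip(ref,x[0]-.07,x[0]+.07);te=(-(G-k)*r-x[2])/k
    tn=te-Kl@(x[:2]-[r,0]);tn=np.clip(tn,-.6,.8)
    for lab,tt in(("NEXT",tn),("EQ",te)):
        yn=-.16*np.sin(tt);print(lab,"tilt %.3f  yfs %.3f zfs %.3f"%(tt,(y1-yn)/.3,-.16*(np.cos(tt)-np.cos(t1))/.3))
    a=M[1][4];print("R",a[214,320:338,0],"\nG",a[214,320:338,1])
json.dump(dict(y=y1,time=now["time_s"],x=None if x is None else x.tolist(),P=None if P is None else P.tolist()),open("st.json","w"))
sys.exit(1 if x is not None else 0)
E
python3 look.py 0 0
python3 - <<'E'
import numpy as np
c=-.3;y=.0473
for t in np.r_[-.15,-.09,-.03,.03,.09,.15,.21,.27,.33,.39,.45]:
    yn=-.16*np.sin(t);print("%.2f dy %.3f dz %.4f"%(t,(y-yn)/.3,-.16*(np.cos(t)-np.cos(c))/.3));y,c=yn,t
E
```

```text
t=5.50 th -0.2991 -0.2997 (bob -0.300 blk -0.300) tilt cmd -0.300 meas -0.298  F [0.1 1.1 5.4] grip 39 z 0.2819
-0.15 dy 0.078 dz -0.0178
-0.09 dy 0.032 dz -0.0038
-0.03 dy 0.032 dz -0.0019
0.03 dy 0.032 dz -0.0000
0.09 dy 0.032 dz 0.0019
0.15 dy 0.032 dz 0.0038
0.21 dy 0.031 dz 0.0057
0.27 dy 0.031 dz 0.0076
0.33 dy 0.031 dz 0.0095
0.39 dy 0.030 dz 0.0113
0.45 dy 0.029 dz 0.0130
```

```bash
python3 -m pendant '[0.039,0,-0.01,0,0,0,0.039,0,-0.01,0,0,0]' >/dev/null 2>&1; true
python3 -m pendant '[-0.02,0,0.005,0,0,0,-0.039,0,0.01,0,0,0,-0.039,0,0.01,0,0,0]'; python3 look.py 0 0
```

```text
time_s: 5.92
position: [0.4998, 0.0438, 0.2827]
ee_rot: [3.134, 0.205, 0.031]
contact_force: [36.6, 3.1, -4.4]
finger_gap: 0.0208
grip_force: 39.7
t=6.02 th -0.2998 -0.2999 (bob -0.300 blk -0.300) tilt cmd -0.300 meas -0.291  F [34.3  4.2 -3.1] grip 40 z 0.2828
```

```bash

python3 -m pendant '[0,0,0,0,0,0,0,0,0,0,0,0,0,0,0,0,0,0]' -0.2
python3 -m pendant '[0,0,0,0,0,0,0,0,0,0,0,0,0,0,0,0,0,0,0,0,0,0,0,0]' -1 30; python3 look.py 0 0
```

```text
time_s: 6.27
position: [0.4939, 0.0439, 0.2811]
ee_rot: [3.135, 0.206, -0.001]
contact_force: [-0.4, -0.0, -0.2]
finger_gap: 0.0343
grip_force: 0.0
time_s: 6.6
position: [0.4939, 0.044, 0.2813]
ee_rot: [3.135, 0.206, -0.001]
contact_force: [-1.3, -0.1, 0.2]
finger_gap: 0.0207
grip_force: 29.3
t=6.70 th -0.3002 -0.2994 (bob -0.299 blk -0.300) tilt cmd -0.300 meas -0.297  F [-2.4  0.2 -0.3] grip 29 z 0.2813
```

Clean grip again. Now step the lever up (y shifts) with a stop on lift-off.

```bash
P="python3 -m pendant"; 
python3 -m pendant '[0,0.039,-0.01,0,0,0,0,0.078,-0.018,0,0,0,0,0.078,-0.018,0,0,0,0,0.078,-0.018,0,0,0]' >/dev/null; python3 look.py 4 0.078 &&
python3 -m pendant '[0,0.016,-0.002,0,0,0,0,0.032,-0.004,0,0,0,0,0.032,-0.004,0,0,0,0,0.032,-0.004,0,0,0]' >/dev/null && python3 look.py 4 0.032 ||  exit
python3 -m pendant '[0,0.016,-0.001,0,0,0,0,0.032,-0.002,0,0,0,0,0.032,-0.002,0,0,0,0,0.032,-0.002,0,0,0]' >/dev/null; python3 look.py 4 0.032 || exit
python3 -m pendant '[0,0.016,0,0,0,0,0,0.032,0,0,0,0,0,0.032,0,0,0,0,0,0.032,0,0,0,0]' >/dev/null; python3 look.py 4 0.032 || exit
python3 -m pendant '[0,0.016,0.001,0,0,0,0,0.032,0.002,0,0,0,0,0.032,0.002,0,0,0,0,0.032,0.002,0,0,0]' >/dev/null; python3 look.py 4 0.032 || exit
```

```text
t=7.13 th -0.2998 -0.3003 (bob -0.302 blk -0.299) tilt cmd -0.150 meas -0.145  F [-3.7 -0.6 -1.3] grip 30 z 0.2867
t=7.57 th -0.3008 -0.3002 (bob -0.301 blk -0.300) tilt cmd -0.089 meas -0.087  F [-3.6  0.1 -1.8] grip 30 z 0.2879
t=8.00 th -0.3011 -0.3010 (bob -0.304 blk -0.299) tilt cmd -0.029 meas -0.026  F [-3.7  0.3 -2.7] grip 30 z 0.2885
t=8.43 th -0.3016 -0.3016 (bob -0.305 blk -0.300) tilt cmd 0.031 meas 0.034  F [-4.8 -0.7 -2.6] grip 30 z 0.2885
t=8.87 th -0.3024 -0.3022 (bob -0.305 blk -0.300) tilt cmd 0.091 meas 0.094  F [-4.6  0.2 -2.1] grip 30 z 0.2879
```

```bash
sed -i 's/\.35\*tb+\.65\*tq/.1*tb+.9*tq/' look.py
python3 -m pendant '[0,0.016,0.002,0,0,0,0,0.032,0.004,0,0,0,0,0.032,0.004,0,0,0,0,0.032,0.004,0,0,0]' >/dev/null; python3 look.py 4 0.032 || exit
python3 -m pendant '[0,0.012,0.003,0,0,0,0,0.025,0.004,0,0,0,0,0.025,0.004,0,0,0,0,0.025,0.004,0,0,0]' >/dev/null; python3 look.py 4 0.025 || exit
python3 -m pendant '[0,0.012,0.003,0,0,0,0,0.025,0.005,0,0,0,0,0.025,0.005,0,0,0,0,0.025,0.005,0,0,0]' >/dev/null; python3 look.py 4 0.025 || exit
python3 -m pendant '[0,0.012,0.003,0,0,0,0,0.025,0.006,0,0,0,0,0.025,0.006,0,0,0,0,0.025,0.006,0,0,0]' >/dev/null; python3 look.py 4 0.025 || exit
python3 -m pendant '[0,0.012,0.004,0,0,0,0,0.025,0.008,0,0,0,0,0.025,0.008,0,0,0,0,0.025,0.008,0,0,0]' >/dev/null; python3 look.py 4 0.025 || exit
```

```text
t=9.30 th -0.3003 -0.3005 (bob -0.305 blk -0.300) tilt cmd 0.151 meas 0.155  F [-5.3  0.6 -2. ] grip 30 z 0.2868
t=9.73 th -0.2990 -0.2975 (bob -0.303 blk -0.297) tilt cmd 0.199 meas 0.201  F [-5.2  0.7 -2.5] grip 30 z 0.2855
LIFTED
t=10.17 th -0.2734 -0.2679 (bob -0.277 blk -0.267) tilt cmd 0.247 meas 0.248  F [-5.3  1.3 -3.5] grip 30 z 0.2839
x [-0.2622  0.1165 -0.017 ] w sd 0.029
NEXT tilt 0.168  yfs -0.041 zfs -0.009
EQ tilt 0.167  yfs -0.042 zfs -0.009
R [108  99  96  81  74  73  74  74  76  73  76  92  98  69  67 105 142 157] 
G [107  98  92  58  18   4   9   4   5   6  26  72  96  68  65 104 140 153]
```

```bash

python3 -m pendant '[0,-0.025,-0.005,0,0,0,0,-0.05,-0.01,0,0,0,0,-0.05,-0.01,0,0,0,0,-0.05,-0.01,0,0,0]' >/dev/null; python3 look.py 4 -0.05
```

```text
innov 0.0102 innov 0.0014 t=10.60 th -0.2131 -0.2043 (bob -0.211 blk -0.204) tilt cmd 0.151 meas 0.152  F [-5.1  0.9 -3.4] grip 30 z 0.2869
x [-0.1968  0.1595 -0.005 ] w sd 0.028
NEXT tilt 0.055  yfs -0.051 zfs -0.005
EQ tilt 0.088  yfs -0.033 zfs -0.004
R [109  99  94  83  76  76  76  77  74  70  55  41  79 115 125 129 141 156] 
G [108  99  89  60  15  13   8   8   2   1   5  32  79 115 125 127 140 151]
```

```bash

python3 -m pendant '[0,-0.026,-0.003,0,0,0,0,-0.053,-0.005,0,0,0,0,-0.053,-0.005,0,0,0,0,-0.053,-0.005,0,0,0]' >/dev/null; python3 look.py 4 -0.053
```

```text
innov 0.0101 innov 0.0003 t=11.03 th -0.1373 -0.1295 (bob -0.142 blk -0.128) tilt cmd 0.051 meas 0.054  F [-5.  -0.9 -5.2] grip 30 z 0.2884
x [-0.1223  0.1433  0.    ] w sd 0.019
NEXT tilt -0.020  yfs -0.038 zfs -0.001
EQ tilt 0.050  yfs -0.001 zfs -0.000
R [107 100  96  82  74  76  69  56  34  50  76  94 114 120 125 130 144 157] 
G [106  98  90  59  20  15   4   3  16   9  30  78 112 117 125 130 142 153]
```

```bash

python3 -m pendant '[0,-0.024,0,0,0,0,0,-0.047,-0.001,0,0,0,0,-0.047,-0.001,0,0,0,0,-0.047,-0.001,0,0,0]' >/dev/null; python3 look.py 4 -0.047 -0.095
```

```text
innov 0.0140 innov 0.0044 t=11.47 th -0.0718 -0.0623 (bob -0.084 blk -0.060) tilt cmd -0.037 meas -0.032  F [-4.6 -0.6 -7. ] grip 30 z 0.2886
x [-0.0583  0.1091  0.0106] w sd 0.019
NEXT tilt -0.119  yfs -0.043 zfs 0.003
EQ tilt 0.015  yfs 0.028 zfs -0.000
R [108 100  93  81  68  50  43  61  74  73  78  95 114 121 125 130 141 151] 
G [107  98  88  57  18   7   9   2   6   2  28  77 112 121 125 129 140 147]
```

```bash

python3 -m pendant '[0,-0.04,0.003,0,0,0,0,-0.065,0.006,0,0,0,0,-0.065,0.006,0,0,0,0,-0.065,0.006,0,0,0]' >/dev/null; python3 look.py 4 -0.065 -0.095
```

```text
innov -0.0022 innov -0.0028 t=11.90 th -0.0414 -0.0465 (bob -0.066 blk -0.044) tilt cmd -0.159 meas -0.153  F [-4.  -1.3 -9.7] grip 30 z 0.2868
x [-0.0499 -0.1039  0.0073] w sd 0.019
NEXT tilt 0.049  yfs 0.111 zfs -0.006
EQ tilt 0.027  yfs 0.099 zfs -0.007
R [108  99  93  81  62  34  49  73  75  76  78  95 114 120 125 130 140 151] 
G [108  99  89  59  20   8   0   7   3  13  29  79 113 119 124 130 139 147]
```

```bash

python3 -m pendant '[0,0.055,-0.005,0,0,0,0,0.111,-0.006,0,0,0,0,0.111,-0.006,0,0,0,0,0.111,-0.006,0,0,0]' >/dev/null; python3 look.py 4 0.111 -0.095
```

```text
innov 0.0331 innov 0.0004 t=12.33 th -0.0672 -0.0677 (bob -0.085 blk -0.066) tilt cmd 0.049 meas 0.051  F [ -4.2  -0.2 -10.4] grip 30 z 0.2886
x [-0.0673  0.0219  0.0241] w sd 0.019
NEXT tilt -0.087  yfs -0.073 zfs 0.001
EQ tilt -0.034  yfs -0.044 zfs -0.000
R [109  99  94  83  70  48  37  58  74  77  77  96 114 120 126 129 140 149] 
G [107  98  90  62  15   2   9   5   7  10  29  78 113 120 126 128 138 146]
```

```bash
cat > fit.py <<'E'
import numpy as np
from scipy.optimize import least_squares
T=[];
D=eval(open("data.txt").read())
t0=D[0][0]
# call i starts at D[i-1][0]; ramp over 2 rows
def sim(p):
    a,c,bb,dl,th,w=p;dt=.004;out=[];t=D[0][0]-.1;i=1;res=[th-D[0][1]];u=D[0][3]
    obs=[(D[0][0]-.05,D[0][2])]+[o for d in D[1:] for o in((d[0]-.1,d[1]),(d[0]-.05,d[2]))]
    for to,y in obs:
        while t<to-1e-6:
            j=max([0]+[q for q in range(len(D)-1) if D[q][0]<=t+1e-9]) if t>=D[0][0] else None
            if j is None:u=D[0][3]
            else:u=D[j][3]+(D[j+1][3]-D[j][3])*np.clip((t-D[j][0]-dl)/.1667,0,1)
            h=min(dt,to-t);acc=a*th+c*u+bb-.28*w;w+=h*acc;th+=h*w;t+=h
        res.append(th-y)
    return np.array(res)
f=lambda p:np.r_[sim(p)/.0015,(p[0]-2.15)/.8,(p[1]-3.9)/.8,(p[3]-.04)/.03]
r=least_squares(f,[2.15,3.9,.1,.04,D[0][1],.1],x_scale=[1,1,.1,.02,.01,.1],diff_step=1e-4)
print("a,c,bb,delay",r.x,"rms res",np.std(sim(r.x)));print(sim(r.x).round(4))
E
cat > data.txt <<'E'
[(10.17,-.2734,-.2679,.247),(10.60,-.2131,-.2043,.151),(11.033,-.1373,-.1295,.051),(11.467,-.0718,-.0623,-.037),(11.90,-.0414,-.0465,-.159),(12.333,-.0672,-.0677,.049)]
E
python3 fit.py
```

```text
a,c,bb,delay [ 2.65455974  3.43466365  0.2147731  -0.01878794 -0.27310897  0.09142174] rms res 0.0012071882378544047
[ 0.0003 -0.0002 -0.0001 -0.0005  0.0003  0.0009  0.0009 -0.0028 -0.001
  0.0025  0.0001 -0.0006]
```

```bash
sed -i 's/I,G,k,d=.*; RAMP/I,G,k,d=.072,.438,.247,.02; RAMP/; s/ta-beg-.04/ta-beg/' look.py
python3 - <<'E'
import json
s=json.load(open("st.json"));s["x"]=[-.067,.02,.0155];s["P"]=[[1e-6,0,0],[0,4e-4,0],[0,0,1e-5]];json.dump(s,open("st.json","w"))
E
python3 -m pendant '[0,-0.025,0,0,0,0,0,-0.05,0,0,0,0,0,-0.05,0,0,0,0,0,-0.05,0,0,0,0]' >/dev/null; python3 look.py 4 -0.05 -0.095
```

```text
innov -0.0027 innov -0.0023 t=12.77 th -0.0617 -0.0640 (bob -0.085 blk -0.062) tilt cmd -0.044 meas -0.042  F [ -4.2  -1.3 -13.2] grip 30 z 0.2887
x [-0.064  -0.02    0.0131] w sd 0.020
NEXT tilt -0.011  yfs 0.018 zfs -0.000
EQ tilt 0.020  yfs 0.035 zfs -0.000
R [108 101  95  80  71  51  40  58  73  74  76  94 115 119 126 130 141 151] 
G [108 101  90  56  22  12  15  11   9   1  29  77 113 119 126 128 139 147]
```

```bash

python3 -m pendant '[0,0.009,0.001,0,0,0,0,0.017,0.002,0,0,0,0,0.017,0.002,0,0,0,0,0.017,0.002,0,0,0]' >/dev/null; python3 look.py 4 0.017 -0.095
```

```text
innov 0.0011 innov -0.0005 t=13.20 th -0.0738 -0.0762 (bob -0.090 blk -0.075) tilt cmd -0.013 meas -0.007  F [-6.1 -0.4 -8.4] grip 31 z 0.2887
x [-0.0781 -0.0433  0.0132] w sd 0.019
NEXT tilt 0.032  yfs 0.024 zfs 0.000
EQ tilt 0.020  yfs 0.017 zfs 0.000
R [106  97  96  82  74  60  34  50  74  72  78  94 115 121 124 129 140 149] 
G [105  97  90  58  19  11  10   0  14   0  32  76 113 120 124 128 139 146]
```

```bash

python3 -m pendant '[0,0.012,0,0,0,0,0,0.024,0.001,0,0,0,0,0.024,0.001,0,0,0,0,0.024,0.001,0,0,0]' >/dev/null; python3 look.py 4 0.024 -0.092
```

```text
innov 0.0169 innov 0.0009 t=13.63 th -0.0746 -0.0718 (bob -0.087 blk -0.070) tilt cmd 0.033 meas 0.038  F [-6.1 -0.1 -6.8] grip 31 z 0.2886
x [-0.0693  0.0619  0.0223] w sd 0.019
NEXT tilt -0.111  yfs -0.077 zfs 0.003
EQ tilt -0.019  yfs -0.028 zfs -0.000
R [108 100  96  85  70  54  34  51  75  74  76  95 115 119 125 130 139 152] 
G [105  99  90  63  17   5   9   3  14   4  27  79 113 119 126 129 137 148]
```

```bash
cat > data.txt <<'E'
[(10.17,-.2734,-.2679,.247),(10.60,-.2131,-.2043,.151),(11.033,-.1373,-.1295,.051),(11.467,-.0718,-.0623,-.037),(11.90,-.0414,-.0465,-.159),(12.333,-.0672,-.0677,.049),(12.767,-.0617,-.0640,-.044),(13.2,-.0738,-.0762,-.013),(13.633,-.0746,-.0718,.033)]
E
python3 fit.py
```

```text
a,c,bb,delay [ 3.0758756   3.77550696  0.26920263 -0.03219342 -0.27300882  0.08918147] rms res 0.0014381633345853947
[ 0.0004 -0.0002 -0.0003 -0.0007  0.0003  0.0009  0.0013 -0.0023 -0.001
  0.0022  0.0006  0.0005 -0.0032 -0.0014  0.0012  0.0027  0.0002 -0.0012]
```

```bash
sed -i 's/I,G,k,d=.*; RAMP/I,G,k,d=.072,.493,.272,.02; RAMP/; s/ta-beg)/ta-beg+.03)/; s/4e-4,1e-4\])/4e-4,2e-5])/' look.py
python3 - <<'E'
import json
s=json.load(open("st.json"));s["x"]=[-.0695,.05,.0194];s["P"]=[[1e-6,0,0],[0,2e-4,0],[0,0,4e-6]];json.dump(s,open("st.json","w"))
E
python3 -m pendant '[0,-0.028,0,0,0,0,0,-0.056,0.001,0,0,0,0,-0.056,0.001,0,0,0,0,-0.056,0.001,0,0,0]' >/dev/null; python3 look.py 4 -0.056 -0.092
```

```text
innov 0.0105 innov 0.0005 t=14.07 th -0.0475 -0.0458 (bob -0.077 blk -0.042) tilt cmd -0.073 meas -0.067  F [-6.4 -1.9 -7.4] grip 31 z 0.2883
x [-0.0444  0.0278  0.021 ] w sd 0.013
NEXT tilt -0.100  yfs -0.015 zfs 0.001
EQ tilt -0.002  yfs 0.037 zfs -0.001
R [106 101  95  79  65  33  50  73  75  73  78  93 114 120 126 129 141 152] 
G [105  99  90  57  16   4   7   7   6   2  30  75 113 119 127 128 138 149]
```

```bash

python3 -m pendant '[0,-0.025,0.002,0,0,0,0,-0.025,0.002,0,0,0,0,-0.025,0.002,0,0,0,0,-0.025,0.002,0,0,0]' >/dev/null; python3 look.py 4 -0.025 -0.092
```

```text
innov -0.0254 innov 0.0055 t=14.50 th -0.0738 -0.0755 (bob -0.096 blk -0.073) tilt cmd -0.120 meas -0.113  F [-6.2 -1.7 -9. ] grip 31 z 0.2877
x [-0.086  -0.1795  0.0145] w sd 0.014
NEXT tilt 0.161  yfs 0.149 zfs 0.003
EQ tilt 0.021  yfs 0.075 zfs -0.004
R [107  99  96  82  73  61  37  52  73  74  76  94 114 120 126 131 140 150] 
G [106  98  90  57  18   9  10  14   8   8  28  78 112 120 125 129 138 146]
```

```bash

python3 - <<'E'
import json
s=json.load(open("st.json"));s["x"]=[-.080,-.11,.0185];s["P"]=[[4e-6,0,0],[0,16e-4,0],[0,0,4e-6]];json.dump(s,open("st.json","w"))
E
sed -i 's/return tm,/print("bob %.4f blk %.4f"%(tb,tq),end=" ");return tm,/; s/\.0015\*\*2/.002**2/; s/"R",a\[214,320:338,0\],"\\nG",a\[214,320:338,1\]/"R",[m[4][214,322:332,0] for m in M]/' look.py
python3 -m pendant '[0,0.053,-0.003,0,0,0,0,0.107,-0.003,0,0,0,0,0.107,-0.003,0,0,0]' >/dev/null; python3 look.py 3 0.107 -0.092
```

```text
bob -0.1407 blk -0.1271 bob -0.1455 blk -0.1331 innov -0.0220 innov 0.0012 t=14.85 th -0.1285 -0.1344 (bob -0.145 blk -0.133) tilt cmd 0.081 meas 0.089  F [-5.7  1.2 -9.5] grip 31 z 0.2882
x [-0.1422 -0.141   0.0181] w sd 0.014
NEXT tilt 0.204  yfs 0.065 zfs 0.009
EQ tilt 0.008  yfs -0.039 zfs -0.002
R [array([95, 81, 76, 73, 70, 56, 30, 51, 74, 94], dtype=uint8), array([95, 82, 74, 75, 73, 63, 32, 48, 72, 96], dtype=uint8)]
```

```bash
sed -i 's/TOT=4\/12+.1/TOT=3\/12+.1/' look.py
python3 -m pendant '[0,0.04,0.004,0,0,0,0,0.065,0.008,0,0,0,0,0.065,0.008,0,0,0]' >/dev/null; python3 look.py 3 0.065 -0.092
```

```text
bob -0.1602 blk -0.1508 bob -0.1587 blk -0.1481 innov 0.0131 innov 0.0021 t=15.20 th -0.1517 -0.1492 (bob -0.159 blk -0.148) tilt cmd 0.205 meas 0.207  F [ -5.5   1.2 -10.5] grip 31 z 0.2855
x [-0.1466  0.0862  0.0227] w sd 0.015
NEXT tilt 0.007  yfs -0.105 zfs -0.011
EQ tilt -0.009  yfs -0.113 zfs -0.011
R [array([94, 82, 76, 73, 74, 70, 56, 33, 58, 92], dtype=uint8), array([96, 80, 74, 76, 74, 69, 52, 34, 57, 93], dtype=uint8)]
```

```bash

python3 -m pendant '[0,-0.06,-0.008,0,0,0,0,-0.102,-0.01,0,0,0,0,-0.102,-0.01,0,0,0]' >/dev/null; python3 look.py 3 -0.102 -0.092
```

```text
bob -0.1312 blk -0.1139 bob -0.1290 blk -0.1094 innov 0.0037 innov -0.0015 t=15.55 th -0.1157 -0.1114 (bob -0.129 blk -0.109) tilt cmd 0.012 meas 0.014  F [ -6.   -0.4 -10.5] grip 31 z 0.2888
x [-0.1048  0.1185  0.0236] w sd 0.015
NEXT tilt -0.102  yfs -0.061 zfs 0.003
EQ tilt -0.012  yfs -0.013 zfs 0.000
R [array([93, 81, 74, 74, 70, 48, 40, 60, 76, 93], dtype=uint8), array([95, 82, 74, 73, 67, 41, 41, 61, 76, 95], dtype=uint8)]
```

```bash

python3 -m pendant '[0,-0.04,0.002,0,0,0,0,-0.061,0.003,0,0,0,0,-0.061,0.003,0,0,0]' >/dev/null; python3 look.py 3 -0.061 -0.092
```

```text
bob -0.1161 blk -0.0988 bob -0.1177 blk -0.0998 innov -0.0186 innov -0.0013 t=15.90 th -0.1005 -0.1016 (bob -0.118 blk -0.100) tilt cmd -0.103 meas -0.097  F [ -5.8  -1.8 -10.3] grip 31 z 0.2880
x [-0.1036 -0.0645  0.0165] w sd 0.015
NEXT tilt 0.097  yfs 0.106 zfs -0.000
EQ tilt 0.014  yfs 0.062 zfs -0.003
R [array([94, 82, 75, 73, 60, 35, 52, 72, 77, 94], dtype=uint8), array([94, 83, 75, 71, 63, 33, 49, 72, 78, 95], dtype=uint8)]
```

```bash
cat > data.txt <<'E'
[(10.17,-.2734,-.2679,.247),(10.60,-.2131,-.2043,.151),(11.033,-.1373,-.1295,.051),(11.467,-.0718,-.0623,-.037),(11.90,-.0414,-.0465,-.159),(12.333,-.0672,-.0677,.049),(12.767,-.0617,-.0640,-.044),(13.2,-.0738,-.0762,-.013),(13.633,-.0746,-.0718,.033),(14.067,-.0475,-.0458,-.073),(14.5,-.0738,-.0755,-.12),(14.85,-.1285,-.1344,.081),(15.2,-.1517,-.1492,.205),(15.55,-.1157,-.1114,.012),(15.9,-.1005,-.1016,-.103)]
E
sed -i 's#(p\[0\]-2.15)/.8,(p\[1\]-3.9)/.8,(p\[3\]-.04)/.03#(p[0]-2.15)/5,(p[1]-3.9)/5,p[3]/.1#' fit.py; python3 fit.py
sed 's#a,c,bb,dl,th,w=p#a,c,bb,dl,th,w,g=p;up=u0=D[0][3]#; s#acc=a\*th+c\*u+bb-.28\*w;#acc=a*th+c*u+bb-.28*w+g*(u-up)/h;up=u;#; s#D\[0\]\[1\],.1\],x_scale=\[1,1,.1,.02,.01,.1\]#D[0][1],.1,.11],x_scale=[1,1,.1,.02,.01,.1,.1]#' fit.py > fit2.py; python3 fit2.py
```

```text
a,c,bb,delay [ 3.15913223  3.94407285  0.28011611 -0.06326153 -0.27333204  0.09270394] rms res 0.0031561701006233233
[ 0.0001 -0.0003  0.0009  0.0008  0.0029  0.0037  0.0043  0.0008 -0.0007
  0.0019  0.0001  0.0004 -0.0027 -0.0009  0.0025  0.0042  0.0051  0.0045
 -0.0056 -0.0073 -0.0024 -0.0077 -0.0013 -0.0014  0.0011  0.0012 -0.0024
 -0.0021  0.0019  0.0019]
a,c,bb,delay [ 2.40787266  3.01964752  0.20895997  0.17290764 -0.27459898  0.09674746
  0.6497515 ] rms res 0.0033849484455815244
[-0.0012 -0.0015  0.0024  0.0014  0.0021  0.0018  0.0007 -0.0037  0.0019
  0.0054 -0.0043 -0.0038 -0.0005  0.0014  0.0039  0.0057  0.0024  0.0011
 -0.0064 -0.0084  0.0025 -0.0015  0.0027  0.0017 -0.001  -0.003  -0.0043
 -0.0032  0.0024  0.0034]
```

```bash
sed -i 's/I,G,k,d=.*; RAMP/I,G,k,d=.072,.511,.284,.02; RAMP/; s/ta-beg+.03)/ta-beg+.06)/' look.py
python3 - <<'E'
import json
s=json.load(open("st.json"));s["x"]=[-.1035,-.055,.0202];s["P"]=[[2e-6,0,0],[0,3e-4,0],[0,0,2e-6]];json.dump(s,open("st.json","w"))
E
python3 -m pendant '[0,0.06,-0.002,0,0,0,0,0.09,-0.002,0,0,0,0,0.09,-0.002,0,0,0]' >/dev/null; python3 look.py 3 0.09 -0.092
```

```text
bob -0.1306 blk -0.1136 bob -0.1325 blk -0.1156 innov 0.0003 innov -0.0009 t=16.25 th -0.1153 -0.1173 (bob -0.132 blk -0.116) tilt cmd 0.066 meas 0.075  F [ -5.    0.6 -10.2] grip 31 z 0.2884
x [-0.1177 -0.0098  0.0201] w sd 0.013
NEXT tilt 0.057  yfs -0.005 zfs -0.000
EQ tilt 0.003  yfs -0.034 zfs -0.001
R [array([97, 82, 77, 74, 69, 46, 39, 60, 76, 94], dtype=uint8), array([93, 80, 75, 73, 69, 51, 36, 62, 75, 95], dtype=uint8)]
```

```bash

python3 -m pendant '[0,-0.005,0,0,0,0,0,-0.005,0,0,0,0,0,-0.005,0,0,0,0]' >/dev/null; python3 look.py 3 -0.005 -0.092
```

```text
bob -0.1319 blk -0.1162 bob -0.1315 blk -0.1146 innov -0.0020 innov 0.0003 t=16.60 th -0.1178 -0.1163 (bob -0.132 blk -0.115) tilt cmd 0.057 meas 0.063  F [ -4.8   0.3 -10.4] grip 31 z 0.2885
x [-0.115   0.0307  0.0196] w sd 0.015
NEXT tilt 0.016  yfs -0.022 zfs -0.001
EQ tilt 0.004  yfs -0.028 zfs -0.001
R [array([95, 84, 74, 72, 69, 53, 38, 56, 75, 94], dtype=uint8), array([95, 81, 75, 74, 68, 50, 40, 63, 74, 92], dtype=uint8)]
```

```bash

python3 -m pendant '[0,-0.02,0,0,0,0,0,-0.02,-0.001,0,0,0,0,-0.02,-0.001,0,0,0]' >/dev/null; python3 look.py 3 -0.02 -0.092
```

```text
bob -0.1229 blk -0.1025 bob -0.1211 blk -0.1009 innov 0.0021 innov -0.0002 t=16.95 th -0.1046 -0.1029 (bob -0.121 blk -0.101) tilt cmd 0.019 meas 0.025  F [ -5.9  -0.5 -11.1] grip 31 z 0.2888
x [-0.1007  0.043   0.0203] w sd 0.015
NEXT tilt -0.023  yfs -0.022 zfs 0.000
EQ tilt 0.002  yfs -0.009 zfs -0.000
R [array([94, 82, 74, 71, 62, 36, 47, 69, 77, 95], dtype=uint8), array([94, 81, 76, 74, 62, 39, 48, 72, 76, 93], dtype=uint8)]
```

```bash

python3 -m pendant '[0,-0.024,0,0,0,0,0,-0.024,0,0,0,0,0,-0.024,0,0,0,0]' >/dev/null; python3 look.py 3 -0.024 -0.092
```

```text
bob -0.1175 blk -0.1006 bob -0.1181 blk -0.1018 innov -0.0095 innov -0.0009 t=17.30 th -0.1023 -0.1035 (bob -0.118 blk -0.102) tilt cmd -0.026 meas -0.019  F [-5.3 -1.  -9.8] grip 31 z 0.2888
x [-0.1048 -0.0385  0.0167] w sd 0.015
NEXT tilt 0.073  yfs 0.052 zfs 0.001
EQ tilt 0.015  yfs 0.022 zfs -0.000
R [array([96, 82, 75, 73, 63, 33, 49, 72, 76, 93], dtype=uint8), array([95, 81, 76, 73, 62, 34, 50, 72, 77, 94], dtype=uint8)]
```

```bash

python3 -m pendant '[0,0.045,0,0,0,0,0,0.045,0,0,0,0,0,0.045,0,0,0,0]' >/dev/null; python3 look.py 3 0.045 -0.092
```

```text
bob -0.1176 blk -0.1015 bob -0.1169 blk -0.0993 innov 0.0097 innov 0.0018 t=17.65 th -0.1031 -0.1011 (bob -0.117 blk -0.099) tilt cmd 0.059 meas 0.065  F [ -5.7   0.5 -11.9] grip 31 z 0.2885
x [-0.1001  0.0399  0.0207] w sd 0.015
NEXT tilt -0.022  yfs -0.043 zfs -0.001
EQ tilt 0.001  yfs -0.031 zfs -0.001
R [array([95, 83, 75, 72, 62, 36, 51, 70, 79, 93], dtype=uint8), array([94, 84, 74, 73, 62, 36, 50, 72, 77, 97], dtype=uint8)]
```

```bash

python3 -m pendant '[0,-0.038,0,0,0,0,0,-0.038,-0.001,0,0,0,0,-0.038,-0.001,0,0,0]' >/dev/null; python3 look.py 3 -0.038 -0.092
```

```text
bob -0.1064 blk -0.0864 bob -0.1047 blk -0.0881 innov 0.0020 innov -0.0031 t=18.00 th -0.0884 -0.0898 (bob -0.105 blk -0.088) tilt cmd -0.013 meas -0.006  F [ -4.5  -1.  -10.7] grip 30 z 0.2889
x [-0.0871  0.0264  0.0205] w sd 0.015
NEXT tilt -0.031  yfs -0.010 zfs 0.000
EQ tilt 0.001  yfs 0.007 zfs -0.000
R [array([95, 81, 74, 65, 46, 42, 58, 72, 80, 93], dtype=uint8), array([94, 84, 75, 65, 47, 41, 61, 73, 77, 95], dtype=uint8)]
```

```bash

python3 -m pendant '[0,-0.01,0,0,0,0,0,-0.01,0,0,0,0,0,-0.01,0,0,0,0]' >/dev/null; python3 look.py 3 -0.01 -0.092
python3 -c "
from h import *
S=bot.capture('scene');cv2.imwrite('pics/hold.png',cv2.resize(S[185:240,300:345],None,fx=10,fy=10,interpolation=0)[:,:,::-1])"
```

```text
bob -0.1008 blk -0.0772 bob -0.1016 blk -0.0760 innov 0.0039 innov 0.0006 t=18.35 th -0.0796 -0.0786 (bob -0.102 blk -0.076) tilt cmd -0.031 meas -0.025  F [ -5.9  -0.7 -12. ] grip 30 z 0.2888
x [-0.0783  0.0099  0.0221] w sd 0.015
NEXT tilt -0.037  yfs -0.003 zfs 0.000
EQ tilt -0.004  yfs 0.014 zfs -0.000
R [array([95, 83, 74, 63, 38, 44, 65, 74, 79, 93], dtype=uint8), array([94, 83, 74, 65, 38, 41, 67, 74, 77, 93], dtype=uint8)]
```

View pics/hold.png

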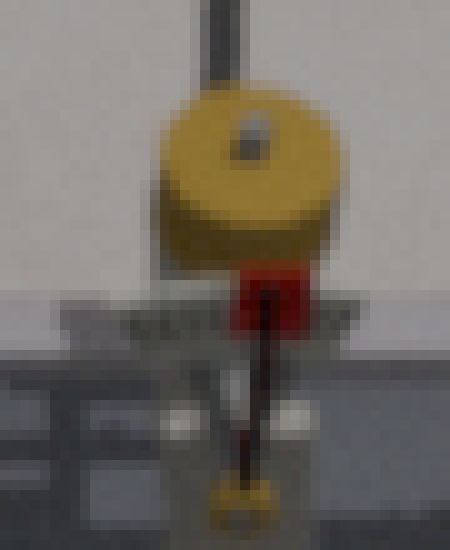

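```bash

python3 -m pendant '[0,-0.015,0,0,0,0,0,-0.015,0,0,0,0,0,-0.015,0,0,0,0]' >/dev/null; python3 look.py 3 -0.015 -0.3
```

```text
bob -0.1146 blk -0.0980 bob -0.1176 blk -0.0993 innov -0.0177 innov 0.0028 t=18.75 th -0.0997 -0.1011 (bob -0.118 blk -0.099) tilt cmd -0.059 meas -0.054  F [ -4.9  -1.7 -14.8] grip 30 z 0.2887
x [-0.1079 -0.1217  0.0172] w sd 0.015
NEXT tilt 0.072  yfs 0.070 zfs 0.000
EQ tilt 0.082  yfs 0.075 zfs 0.001
R [array([95, 83, 76, 70, 54, 30, 52, 75, 78, 92], dtype=uint8), array([96, 82, 75, 72, 61, 33, 50, 74, 78, 96], dtype=uint8)]
```

```bash

python3 -m pendant '[0,0.063,0.002,0,0,0,0,0.063,0.002,0,0,0,0,0.063,0.002,0,0,0]' >/dev/null; python3 look.py 3 0.063 -0.3
```

```text
bob -0.1405 blk -0.1279 bob -0.1450 blk -0.1300 innov 0.0086 innov 0.0021 t=19.10 th -0.1292 -0.1315 (bob -0.145 blk -0.130) tilt cmd 0.059 meas 0.063  F [ -6.3   0.5 -11.4] grip 31 z 0.2886
x [-0.1356 -0.0604  0.0209] w sd 0.015
NEXT tilt 0.024  yfs -0.019 zfs -0.001
EQ tilt 0.091  yfs 0.017 zfs 0.001
R [array([95, 82, 74, 75, 73, 56, 33, 52, 75, 94], dtype=uint8), array([96, 85, 75, 75, 73, 64, 32, 51, 74, 93], dtype=uint8)]
```

```bash

python3 -m pendant '[0,-0.015,0,0,0,0,0,-0.015,0,0,0,0,0,-0.015,0,0,0,0]' >/dev/null; python3 look.py 3 -0.015 -0.3
```

```text
bob -0.1583 blk -0.1450 bob -0.1596 blk -0.1484 innov 0.0040 innov -0.0005 t=19.45 th -0.1463 -0.1495 (bob -0.160 blk -0.148) tilt cmd 0.031 meas 0.034  F [ -6.4  -0.5 -11.3] grip 31 z 0.2887
x [-0.1519 -0.0515  0.0222] w sd 0.015
NEXT tilt 0.024  yfs -0.003 zfs -0.000
EQ tilt 0.099  yfs 0.036 zfs 0.002
R [array([95, 81, 75, 74, 76, 69, 49, 42, 65, 91], dtype=uint8), array([97, 83, 76, 75, 74, 69, 52, 31, 57, 90], dtype=uint8)]
```

```bash

python3 -m pendant '[0,0,0,0,0,0,0,0,0,0,0,0,0,0,0,0,0,0]' >/dev/null; python3 look.py 3 0 -0.3
```

```text
bob -0.1810 blk -0.1687 bob -0.1836 blk -0.1755 innov -0.0037 innov -0.0027 t=19.80 th -0.1699 -0.1763 (bob -0.184 blk -0.175) tilt cmd 0.031 meas 0.035  F [ -7.1  -0.1 -10.2] grip 31 z 0.2887
x [-0.1799 -0.0977  0.0201] w sd 0.015
NEXT tilt 0.097  yfs 0.035 zfs 0.002
EQ tilt 0.129  yfs 0.052 zfs 0.004
R [array([94, 80, 73, 75, 75, 75, 68, 43, 46, 83], dtype=uint8), array([97, 81, 75, 75, 76, 76, 70, 56, 38, 79], dtype=uint8)]
```

```bash

python3 -m pendant '[0,0.035,0.002,0,0,0,0,0.035,0.002,0,0,0,0,0.035,0.002,0,0,0]' >/dev/null; python3 look.py 3 0.035 -0.3
```

```text
bob -0.2120 blk -0.2055 bob -0.2152 blk -0.2104 innov -0.0027 innov -0.0002 t=20.15 th -0.2061 -0.2109 (bob -0.215 blk -0.210) tilt cmd 0.096 meas 0.100  F [-6.9  0.8 -9.6] grip 31 z 0.2881
x [-0.2156 -0.0963  0.019 ] w sd 0.015
NEXT tilt 0.128  yfs 0.017 zfs 0.002
EQ tilt 0.161  yfs 0.034 zfs 0.004
R [array([95, 83, 75, 75, 76, 74, 77, 72, 55, 36], dtype=uint8), array([96, 82, 73, 74, 72, 74, 77, 73, 55, 40], dtype=uint8)]
```

```bash

python3 -m pendant '[0,0.021,0.002,0,0,0,0,0.021,0.002,0,0,0,0,0.021,0.002,0,0,0]' >/dev/null; python3 look.py 3 0.021 -0.3
```

```text
bob -0.2410 blk -0.2346 bob -0.2434 blk -0.2357 innov 0.0019 innov 0.0022 t=20.50 th -0.2353 -0.2365 (bob -0.243 blk -0.236) tilt cmd 0.136 meas 0.139  F [ -5.9   2.6 -10.8] grip 31 z 0.2874
x [-0.2402 -0.0535  0.0204] w sd 0.015
NEXT tilt 0.113  yfs -0.012 zfs -0.002
EQ tilt 0.168  yfs 0.017 zfs 0.003
R [array([94, 83, 75, 74, 75, 74, 75, 74, 71, 62], dtype=uint8), array([94, 80, 75, 74, 74, 75, 77, 73, 74, 66], dtype=uint8)]
```

```bash

python3 -m pendant '[0,-0.007,-0.001,0,0,0,0,-0.007,-0.001,0,0,0,0,-0.007,-0.001,0,0,0]' >/dev/null; python3 look.py 3 -0.007 -0.3
```

```text
bob -0.2630 blk -0.2539 bob -0.2665 blk -0.2582 innov -0.0020 innov -0.0014 t=20.85 th -0.2548 -0.2590 (bob -0.266 blk -0.258) tilt cmd 0.123 meas 0.125  F [ -6.2   1.6 -12.1] grip 31 z 0.2877
x [-0.2617 -0.0658  0.0192] w sd 0.015
NEXT tilt 0.166  yfs 0.023 zfs 0.003
EQ tilt 0.172  yfs 0.026 zfs 0.004
R [array([95, 83, 74, 72, 76, 74, 75, 75, 75, 89], dtype=uint8), array([94, 82, 76, 75, 75, 74, 72, 75, 77, 89], dtype=uint8)]
```

```bash

python3 -m pendant '[0,0.016,0.002,0,0,0,0,0.016,0.002,0,0,0,0,0.016,0.002,0,0,0]' >/dev/null; python3 look.py 3 0.016 -0.3
```

```text
bob -0.2889 blk -0.2814 bob -0.2925 blk -0.2878 innov -0.0046 innov -0.0027 t=21.20 th -0.2821 -0.2883 (bob -0.293 blk -0.288) tilt cmd 0.153 meas 0.155  F [ -5.4   1.1 -10.1] grip 31 z 0.2870
x [-0.2915 -0.0878  0.0168] w sd 0.015
NEXT tilt 0.247  yfs 0.049 zfs 0.010
EQ tilt 0.181  yfs 0.015 zfs 0.002
R [array([95, 82, 75, 74, 73, 76, 75, 75, 75, 92], dtype=uint8), array([96, 82, 74, 73, 76, 73, 76, 76, 78, 91], dtype=uint8)]
```

```bash

python3 -m pendant '[0,0.014,0.002,0,0,0,0,0.014,0.002,0,0,0,0,0,0,0,0,0,0,-0.016,-0.002,0,0,0,0,-0.03,-0.004,0,0,0]' >/dev/null; python3 look.py 5 -0.03 -0.3
```

```text
bob -0.3057 blk -0.2995 bob -0.3053 blk -0.2999 innov 0.0523 innov 0.0044 t=21.72 th -0.3002 -0.3004 (bob -0.305 blk -0.300) tilt cmd 0.096 meas 0.096  F [ -6.    1.  -11.1] grip 30 z 0.2882
x [-0.3053 -0.0643  0.0308] w sd 0.016
NEXT tilt 0.200  yfs 0.055 zfs 0.008
EQ tilt 0.131  yfs 0.019 zfs 0.002
R [array([94, 82, 75, 74, 75, 74, 75, 77, 75, 94], dtype=uint8), array([95, 80, 76, 71, 75, 76, 76, 75, 77, 93], dtype=uint8)]
```

```bash

python3 -m pendant '[0,-0.02,0,0,0,0,0,-0.04,-0.001,0,0,0,0,-0.06,-0.001,0,0,0,0,-0.08,-0.001,0,0,0,0,-0.104,0,0,0,0]'
python3 -m pendant '[0,-0.02,0.003,0,0,0,0,-0.04,0.006,0,0,0,0,-0.06,0.011,0,0,0,0,-0.085,0.016,0,0,0,0,-0.105,0.021,0,0,0]'
python3 -m pendant '[0,0,0,0,0,0,0,0,0,0,0,0]'
python3 -c "
from h import *
s=bot.observe();print(R.T@(s['position']-O),feats(bot.capture('scene')))"
```

```text
time_s: 22.13
position: [0.4982, 0.0127, 0.2882]
ee_rot: [3.135, 0.206, 0.0]
contact_force: [-4.6, -1.9, -14.9]
finger_gap: 0.0209
grip_force: 30.3
time_s: 22.55
position: [0.4942, 0.0437, 0.2818]
ee_rot: [3.134, 0.206, 0.0]
contact_force: [-4.2, -4.7, -13.6]
finger_gap: 0.0207
grip_force: 30.4
time_s: 22.72
position: [0.4942, 0.0435, 0.2819]
ee_rot: [3.134, 0.206, 0.0]
contact_force: [-4.0, -4.1, -12.4]
finger_gap: 0.0209
grip_force: 30.5
[-0.112   0.0463  0.2819] {'bob': (array([329.2376, 203.2604]), np.int32(270)), 'blk': (array([374.8661, 228.5943]), np.int32(166))}
```

Pan is back at its rest. Release gently, then rise clear.

```bash

python3 -m pendant '[0,0,0,0,0,0,0,0,0,0,0,0,0,0,0,0,0,0]' -0.3 >/dev/null
python3 -m pendant '[0,0,0,0,0,0,0,0,0,0,0,0,0,0,0,0,0,0,0,0,0,0,0,0,0,0,0,0,0,0]' 1
python3 -m pendant '[0,0,-0.06,0,0,0,0,0,-0.16,0,0,0,0,0,-0.26,0,0,0,0,0,-0.36,0,0,0,0,0,-0.45,0,0,0]'
python3 -m pendant '[-0.1,0,-0.05,0,0,0,-0.2,0,-0.05,0,0,0,-0.3,0,-0.05,0,0,0,-0.3,0,-0.05,0,0,0,-0.3,0,-0.05,0,0,0]'
python3 -m pendant '[0,0,0,0,0,0,0,0,0,0,0,0,0,0,0,0,0,0,0,0,0,0,0,0,0,0,0,0,0,0]'
python3 -c "
from h import *
a=feats(bot.capture('scene'));b=feats(bot.capture('scene'));print(a,b)"
```

```text
time_s: 23.43
position: [0.4942, 0.044, 0.2818]
ee_rot: [3.135, 0.206, 0.0]
contact_force: [0.2, 0.8, -0.7]
finger_gap: 0.0853
grip_force: 0.0
time_s: 23.85
position: [0.494, 0.0441, 0.4187]
ee_rot: [3.135, 0.206, 0.002]
contact_force: [0.0, -0.8, 0.1]
finger_gap: 0.0851
grip_force: 0.0
time_s: 24.27
position: [0.4043, 0.0322, 0.4325]
ee_rot: [3.134, 0.206, 0.003]
contact_force: [0.6, -0.2, -0.3]
finger_gap: 0.0851
grip_force: 0.0
time_s: 24.68
position: [0.4053, 0.0322, 0.4314]
ee_rot: [-3.135, -0.207, 0.001]
contact_force: [-0.2, 0.5, -0.4]
finger_gap: 0.0859
grip_force: 0.0
{'bob': (array([329.2409, 203.2582]), np.int32(272)), 'blk': (array([374.8516, 228.5843]), np.int32(166))} {'bob': (array([329.2414, 203.2667]), np.int32(271)), 'blk': (array([374.8756, 228.5818]), np.int32(165))}
```

```bash
python3 -c "
from bench import bot
print(bot.job_done())"
```

```text
the job is handed in; nothing more can be done
None
```

The job is handed in: I measured the needle tip inside the red flag from about 10.8 s to 18.7 s, and the pan is back on its rest with the grip released and the hand clear. Two slips came before the lift: a first grasp closed above the sleeve, and a mistyped row dragged the gripped sleeve sideways (about 37 N), which I released and re-gripped.

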